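Level the gauge stand, then draw the plug gauge to its green band and hold it

ROBOT

A 6-joint arm with a two-finger parallel gripper is mounted at the origin on a cart in front of the work surface, level with it; the furniture and walls round the work are solid. World frame = base frame: x ahead of the robot, y to its left, z up, the work surface at z = 0. Lengths are in m, angles in degrees, forces in N, time in s.
With the tool pointing down it reaches from about 0.25 to 0.725 m from the base axis. Payload 9.7 kg.
Tool frame: the origin (TCP) lies on the centre line of the jaws, within the pads' length; the fingertips stand 14 mm ahead of it and the grasp point (between the pads) lies 5 mm behind it; z points along the fingers, y is the line along which they close (so a half turn about z gives the same grasp; the last joint's range is limited). The gripper opens to 85 mm and grips with 20 to 120 N. Pads are 22 mm wide; open, the fingers measure 114 mm over their backs; the gripper's body (76 mm by 85 mm) begins 54 mm behind the grasp point. The pads swing forward as they close: fully open they stand 13 mm farther back than shut.
Start: joints at [64.572, 4.979, 10.078, 95.1, 0, 90], TCP at [0.236, 0.497, 0.245] pointing down, gripper open.
Joint ranges: [-179.16, 179.16], [-48.56, 103.87], [-65.8, 70.77], [-126.05, 130.52], [-82.76, 87.17], [-180, 180]. Speed limits (degrees/s): [127.2, 127.2, 147.25, 180, 180, 180].

INTERFACE

Orientations are given as [roll, pitch, yaw] about the fixed x, y, z axes, in that order (R = Rz(yaw) Ry(pitch) Rx(roll)).
In Python, from workcell import bot, camera, get_calibration, ticket gives the robot as it stands. The module is installed in compiled form; this text tells all that it offers.
- The arm moves only by the tool send_rows, never from a script. Its arguments are lists of equal length, an entry for each row: "linear": the shift along the tool's x, y, z in m, a list of three; "twist": the turn, a rotation vector about the tool's x, y, z in units of 10 degrees (1.0 is 10 degrees), a list of three; "gripper": the opening in per cent of the stroke, from 0 (shut) to 100 (fully open). In form: {"linear": [[x, y, z], ...], "twist": [[wx, wy, wz], ...], "gripper": [gripper, ...]}. A call has 1 to 8 rows; each row shifts and turns the commanded pose from where the row before left it, along the tool's axes as they then stand; what a row does not reach is not made up. A row lasts 1/8 s, in which the tool goes at most 62.5 mm and 10.7 degrees, less where a joint would pass 70% of its speed; a pose out of reach is approached as far as the arm can. A call with a gripper value outside its range is refused whole. The fingers move at their own pace and stop on an object; "grip_force" is the grip in N (left out, the last holds). Time passes only in rows, so rows that do not move let the fingers close. It gives the time, the measured TCP pose, the force, the opening and the grip force at its end, in the units of the state.
- bot.get_obs(): the state, without advancing time (a new reading comes with each control period).
- camera(name): name is "scene" or "top"; returns the picture (384x512x3 uint8, red, green, blue); there is no depth.
- get_calibration(name): a dict with "fx", "fy", "cx", "cy" (pixels), "origin" and "orientation" of the camera in the world. Camera axes: x right, y down, z forward; pixel columns grow to the right and rows downward; lengths in m; the calibration is good to about 2 mm. A picture is of the moment at which its call begins. get_calibration takes no time and is no camera call.
- ticket.job_done(): hands the job in; it is judged then, once.
The state is a dict: "time": time; "q": joint angles; "qd": joint speeds; "joint_efforts": joint torques, N m; "ee_pos": TCP position; "tcp_rot": TCP orientation; "wrist_force": force on the tool from outside, world axes, zero at the start; "torque": the same for the moment, N m; "opening": finger opening in m; "grasp_force": force on a finger pad.
Only numpy, scipy, OpenCV 4.12 (cv2) and the standard library are available. Lean on these libraries where they do the work, as an engineer would, in place of code of your own. Each camera call takes 0.05 s, during which the arm holds its last target. There are 200 camera calls.

TASK

Turn the black knob on the levelling stand until the hinged aluminium deck sits level (white line on the knob at the red mark, bubble in the middle). Then take the plug gauge by its blue handle and draw it straight up out of its snug bore, without letting it bind, until the top of the steel block cuts about the middle of the green band on its shank, and finish holding it still there with the shank's lower end still in the bore. Leave the small dropper bottle, the tin of stones and the polishing bar beside the stand where they are.

Things in the scene. Friction and masses are not known exactly. Their poses are not given: they have to be found in the camera images.
- stand: grey levelling stand fixed to the table, footprint 110 (own x) x 260 (own y, from -120 to +140) mm, lying crosswise to the robot; origin on the table surface, z up. The blue-handled plug stands in a 50 mm cube steel block centred at own (0, -40) mm, top at 94 mm above the table when level; the knob is at own (0, +85) mm. A fixed white dial disc, 62 mm across, top at 69 mm, lies under the knob, with a red mark at its -x side. The stand's yaw varies
- knob_grip (a point): point on the knob's vertical axis, 91 mm above the table, the height to grip. The knob is black, round and fluted, 38 mm across, from 72 to 102 mm above the table, gripped from above across any diameter; its white line points to the stand's own -x (the red mark) when the deck is level
- knob (a joint): knob angle in rad, grows clockwise seen from above, range -2.7 to 1.0; 0 = deck level. Stiff screw (about 0.1 N m), stays where it is left. It starts between -2.3 and -1.3, so it needs a clockwise turn, usually in more than one grasp
- deck (a joint): tilt of the hinged aluminium deck in rad = 0.04 x knob angle; 0 = level, negative = the knob's end is low. Hinge axis along the stand's own x, at own y -105 mm, 34 mm above the table. A small yellow spirit level on the deck has a white bubble, in the middle when level
- bore_mouth (a point): centre of the bore's mouth, in the top face of the 50 mm steel block on the deck; z along the bore, upward. The bore is 48 mm deep and 17.4 mm wide
- plug: plug gauge, loose, 100 to 210 g, origin at the centre of its shank's lower end, z along it to the handle. Round steel shank 16 mm across and 46 mm long, then a collar 26 mm across and 4 mm thick that rests on the block when it is fully in, then a round blue handle with dark rings, 20 mm across and 36 mm long; total 86 mm
- plug_grip (a point): point on the axis of the plug's blue handle to grip, 72 mm above the shank's lower end, 26 mm above the collar's underside
- band (a point): centre of the green band on the plug's shank, 28 mm below the collar's underside, on the axis; the band is 12 mm tall and hidden in the bore at the start, so the plug has to be drawn about 28 mm
- flux_bottle: small brown dropper bottle, 34 mm across and 94 mm tall, behind the stand; bystander, origin at the centre of its underside
- tin_lid: round shallow tin with small stones, 56 mm across, 10 mm tall, behind the stand; bystander, origin at the centre of its underside
- polish_bar: red and cream polishing bar, 32 x 63 x 28 mm, in front of the stand; bystander, origin at the centre of its underside

How it is judged (in metres and radians):
On the way, in this order (a step that is already met when the one before it is completed fails the run):
1. the deck is level, with the plug still fully in its bore (value of joint deck between -0.012 and 0.012 rad and z of band in the frame of bore_mouth below -0.02 m), for 0.2 s.
2. the plug is drawn until its green band shows (z of band in the frame of bore_mouth above -0.006 m and horizontal distance between band and bore_mouth below 0.003 m and contact force between the fingers and plug above 1 N), for 0.2 s.
At the end, for the whole second after the job is handed in: The deck is level within 0.012 rad; the plug is held still in the fingers (over 1 N), its green band's centre within 6 mm of the height of the bore's mouth and within 3 mm of its axis, leaning under 0.07 rad to the bore and pressing on the bore's wall with under 15 N (all of step 2 and value of joint deck between -0.012 and 0.012 rad and z of band in the frame of bore_mouth below 0.006 m and angle between the z axis of plug and the z axis of bore_mouth, either way round below 0.07 rad and contact force between plug and stand below 15 N and linear speed of plug below 0.01 m/s); the arm keeps its last pose, push and grip.
It fails at once if the plug is pulled right out of the bore (z of plug in the frame of bore_mouth above 0 m).
It fails at once if the plug is wrenched in its bore (over 60 N) (contact force between plug and stand above 60 N).
It fails at once if a bystander (bottle, tin, polishing bar) is moved (distance of any of flux_bottle, tin_lid, polish_bar from where it was at the start of the episode above 0.02 m).
It also fails if it takes over 64 s, if anything falls off the work surface, if the arm or the gripper's body presses on something with over 40 N, if the wrist force passes 120 N, or if a joint passes its speed limit or range.

## Working session

There is one attempt and no reset: what is moved stays moved. The work goes in short steps, Python scripts to look and compute and a tool call to move; the robot and the scene stay as the last step left them, time stands still between calls to the robot, and variables do not carry over. Pictures are saved under pics/ and viewed, at most 10 in all, crops included, and the job is handed in when it is done.

Besides the shell and the picture viewer there is one more tool, called after ">>>" as name(argument=value, ...) on one line, values as JSON. send_rows: Moves the arm, as the interface text tells. Its arguments: {"type":"object","properties":{"linear":{"type":"array"},"twist":{"type":"array"},"gripper":{"type":"array"},"grip_force":{"type":"number"}},"required":["linear","twist","gripper"]}

```bash
mkdir -p pics; python3 - <<'E'
from workcell import bot,camera,get_calibration
import cv2
for n in("scene","top"):
    cv2.imwrite(f"pics/{n}0.png",cv2.resize(cv2.cvtColor(camera(n),cv2.COLOR_RGB2BGR),(800,600),interpolation=cv2.INTER_CUBIC)); print(get_calibration(n))
print(bot.get_obs())
E
```

```text
{'fx': 481.17892382294275, 'fy': 481.17892382294275, 'cx': 254.04549613074454, 'cy': 192.1179640827821, 'origin': array([ 0.14216321, -0.5944376 ,  0.44823973]), 'orientation': array([-1.15219188e+02, -1.70485970e-02, -3.52223339e+01])}
{'fx': 444.2296306787304, 'fy': 444.2296306787304, 'cx': 251.32270343661224, 'cy': 192.2018682874752, 'origin': array([0.55084884, 0.04468994, 0.9672119 ]), 'orientation': array([-177.3437551 ,   -1.02559291,  -90.97780968])}
{'time': 0.1, 'q': array([6.45734333e+01, 5.00756685e+00, 1.00386362e+01, 9.50990679e+01,
       2.03681503e-03, 8.99994925e+01]), 'qd': array([-0.131807  , -0.04433062,  0.12699798, -0.17400512,  0.11473177,
        0.03124362]), 'joint_efforts': array([ 1.98976930e-03, -5.21560836e+01,  4.65653515e+01,  1.58777606e-02,
        1.41753562e-04,  9.57134404e-06]), 'ee_pos': array([0.23605521, 0.49655924, 0.24465441]), 'tcp_rot': array([-1.79932001e+02, -2.03741595e-03,  1.54573938e+02]), 'wrist_force': array([ 0.97647422, -0.22026117,  0.13923206]), 'torque': array([ 0.04079416, -0.03946552, -0.01365417]), 'grasp_force': 0.0, 'opening': 0.08533732263696193}
```

View pics/scene0.png

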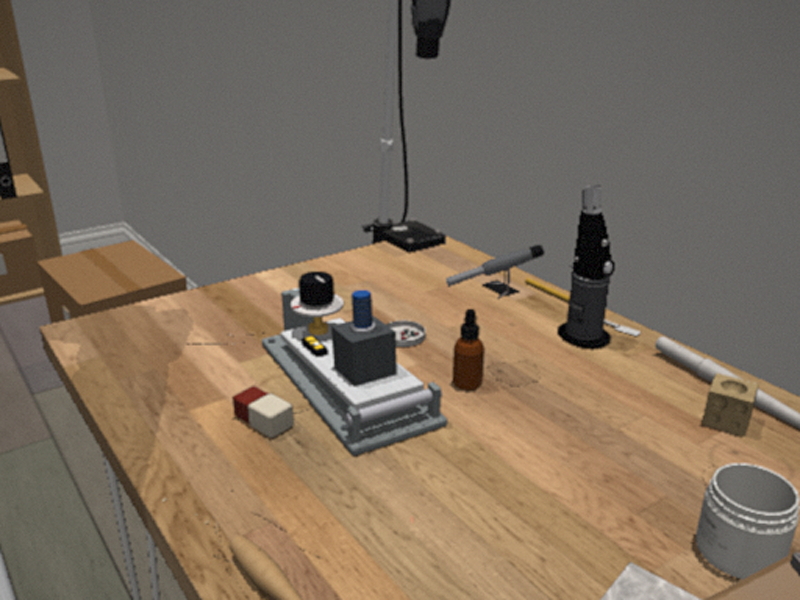

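View pics/top0.png

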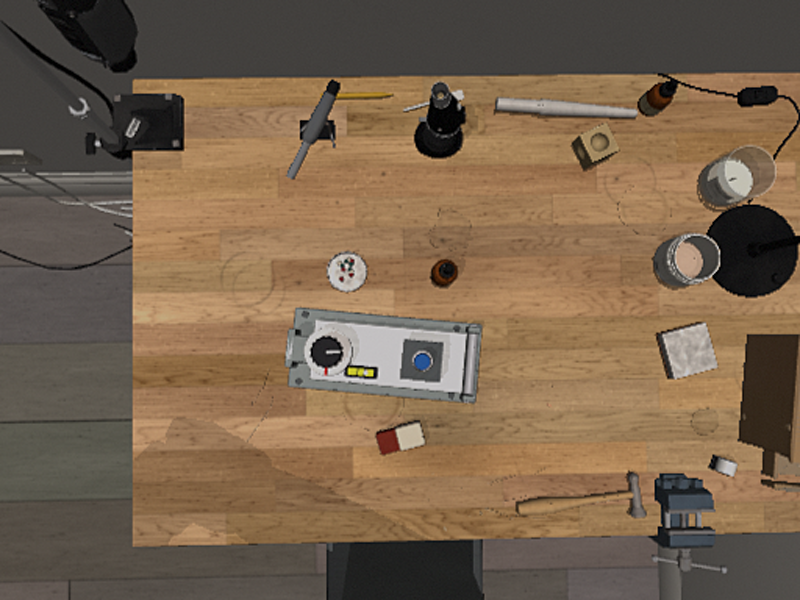

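The scene view shows the stand, knob and plug near (330,340). The top view shows the knob at about (326,351), the plug at (422,361) and the line pointing right, so it is about a quarter turn from the red mark at (326,372). Next I'll zoom in for measurement.

```bash
cat > h.py <<'E'
import numpy as np,cv2
from scipy.spatial.transform import Rotation as R
from workcell import bot,camera,get_calibration
def P(n,u,v,z):
    c=get_calibration(n);d=R.from_euler('xyz',c['orientation'],degrees=True).apply([(u-c['cx'])/c['fx'],(v-c['cy'])/c['fy'],1.])
    return c['origin']+d*(z-c['origin'][2])/d[2]
def J(n,p):
    c=get_calibration(n);q=R.from_euler('xyz',c['orientation'],degrees=True).inv().apply(np.array(p)-c['origin'])
    return np.array([c['fx']*q[0]/q[2]+c['cx'],c['fy']*q[1]/q[2]+c['cy']])
def crop(n,x0,y0,w,h,f,name):
    im=camera(n); cv2.imwrite(name,cv2.resize(cv2.cvtColor(im,cv2.COLOR_RGB2BGR)[y0:y0+h,x0:x0+w],None,fx=f,fy=f,interpolation=cv2.INTER_CUBIC)); return im
E
python3 - <<'E'
from h import *
crop("top",175,190,140,75,5.7,"pics/t1.png")
crop("scene",160,165,135,125,4.8,"pics/s1.png")
E
```

```text
(no output)
```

View pics/t1.png

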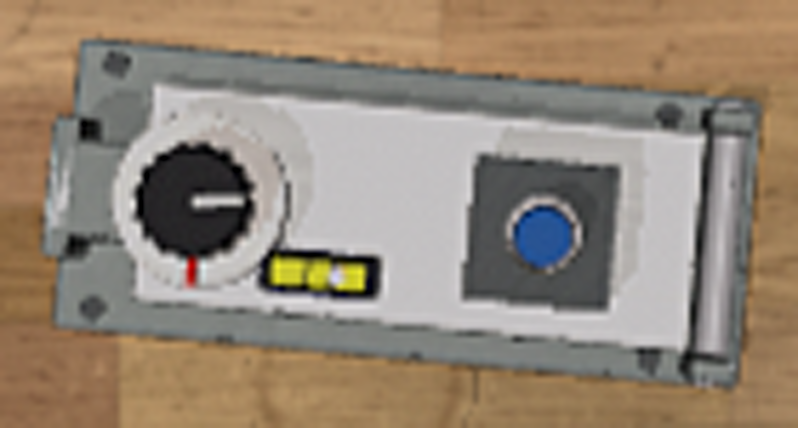

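View pics/s1.png

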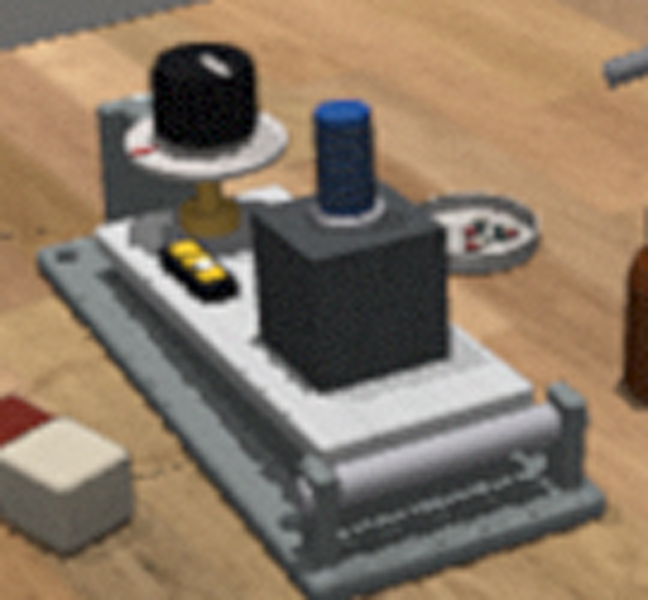

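```bash
python3 - <<'E'
from h import *
T=lambda x,y,z:P("top",175+x/5.7,190+y/5.7,z)
S=lambda x,y,z:P("scene",160+x/4.8,165+y/4.8,z)
np.set_printoptions(precision=4,suppress=True)
print("knob",T(193,200,.102),S(204,60,.102));print("disc",T(201,203,.069),S(206,143,.069))
print("line tip",T(245,201,.102),"red",T(191,270,.069))
for z in(.126,.129,.134):print("plug",T(544,236,z),S(343,108,z))
c=[T(*p,.012) for p in((82,42),(762,100),(740,388),(55,328))]
for a,b in((0,1),(1,2),(2,3),(3,0)): d=c[b]-c[a];print(np.linalg.norm(d),np.degrees(np.arctan2(d[1],d[0])))
print(c)
E
```

```text
knob [0.5282 0.112  0.102 ] [0.5259 0.1103 0.102 ]
disc [0.5262 0.1118 0.069 ] [0.5237 0.1078 0.069 ]
line tip [0.5276 0.0943 0.102 ] red [0.5027 0.1156 0.069 ]
plug [ 0.5149 -0.0059  0.126 ] [ 0.5173 -0.0005  0.126 ]
plug [ 0.515  -0.0057  0.129 ] [ 0.5138 -0.006   0.129 ]
plug [ 0.5152 -0.0054  0.134 ] [ 0.508  -0.0152  0.134 ]
0.25748755218991426 -95.82888860578562
0.10858184863398947 174.2993752589972
0.2580330209853288 83.95109391849925
0.1075911442404954 -5.988910733200643
[array([0.5859, 0.16  , 0.012 ]), array([ 0.5598, -0.0962,  0.012 ]), array([ 0.4517, -0.0854,  0.012 ]), array([0.4789, 0.1712, 0.012 ])]
```

>>> send_rows(linear=[[-0.04,-0.02,0],[-0.04,-0.02,0],[-0.04,-0.02,0],[-0.04,-0.02,0],[-0.04,-0.02,0],[-0.04,-0.02,0],[-0.04,-0.02,0],[-0.04,-0.02,0]], twist=[[0,0,0],[0,0,0],[0,0,0],[0,0,0],[0,0,0],[0,0,0],[0,0,0],[0,0,0]], gripper=[90,90,80,80,80,80,80,80], grip_force=70)

```text
time: 1.2
ee_pos: [0.4572, 0.2135, 0.2452]
tcp_rot: [180.0, 0.0, 154.6]
wrist_force: [-0.0, 0.2, -0.5]
opening: 0.0683
grasp_force: 0.0
```

>>> send_rows(linear=[[-0.04,-0.02,0],[-0.04,-0.02,0],[-0.02,-0.01,0],[0,0,0],[0,0,0]], twist=[[0,0,0],[0,0,0],[0,0,0],[0,0,0],[0,0,0]], gripper=[80,80,80,80,80])

```text
time: 1.82
ee_pos: [0.525, 0.1271, 0.2452]
tcp_rot: [-180.0, -0.0, 154.6]
wrist_force: [0.6, 0.1, 0.6]
opening: 0.0681
grasp_force: 0.0
```

```bash
cat >> h.py <<'E'
def to(p):
    o=bot.get_obs(); M=R.from_euler('xyz',o['tcp_rot'],degrees=True)
    print("pos",o['ee_pos'].round(4),o['tcp_rot'].round(2),"q",o['q'].round(1),"F",o['wrist_force'].round(1),"op",round(o['opening'],4),"t",o['time'])
    print("tool shift",M.inv().apply(np.array(p)-o['ee_pos']).round(4))
E
python3 -c "
from h import *
to([.527,.1115,.088])"
```

```text
pos [0.525  0.1271 0.2452] [-1.8000e+02 -2.0000e-02  1.5458e+02] q [13.6  3.6  8.6 95.   0.  39. ] F [0.6 0.1 0.6] op 0.0681 t 1.825
tool shift [-0.0086 -0.0132  0.1572]
```

>>> send_rows(linear=[[-0.0086,-0.0132,0.02],[0,0,0.04],[0,0,0.04],[0,0,0.03],[0,0,0.02],[0,0,0.007],[0,0,0],[0,0,0]], twist=[[0,0,0],[0,0,0],[0,0,0],[0,0,0],[0,0,0],[0,0,0],[0,0,0],[0,0,0]], gripper=[80,80,80,80,80,80,80,80])

```text
time: 2.82
ee_pos: [0.5279, 0.1114, 0.0895]
tcp_rot: [179.9, 0.1, 154.6]
wrist_force: [0.2, 0.2, 0.3]
opening: 0.0683
grasp_force: 0.0
```

>>> send_rows(linear=[[0,0,0],[0,0,0],[0,0,0],[0,0,0],[0,0,0],[0,0,0]], twist=[[0,0,0],[0,0,0],[0,0,0],[0,0,0],[0,0,0],[0,0,0]], gripper=[60,50,30,20,20,20])

```text
time: 3.58
ee_pos: [0.5292, 0.114, 0.0903]
tcp_rot: [179.6, 0.1, 154.7]
wrist_force: [3.8, 16.1, 5.1]
opening: 0.0363
grasp_force: 69.5
```

>>> send_rows(linear=[[0,0.0028,0],[0,0,0],[0,0,0],[0,0,0],[0,0,0],[0,0,0]], twist=[[0,0,0],[0,0,0.8],[0,0,0.8],[0,0,0.8],[0,0,0.8],[0,0,0]], gripper=[20,20,20,20,20,20])

```text
time: 4.32
ee_pos: [0.529, 0.1139, 0.0902]
tcp_rot: [179.9, 0.0, 122.5]
wrist_force: [-3.8, 1.2, 11.3]
opening: 0.0362
grasp_force: 70.4
```

```bash
python3 -c "
from h import *
to([.527,.1115,.088])
crop('top',175,190,140,75,5.7,'pics/t2.png')"
```

```text
pos [0.529  0.1139 0.0902] [1.7987e+02 1.0000e-02 1.2246e+02] q [12.1  3.5 -8.7 77.7  0.  69.7] F [-3.8  1.2 11.3] op 0.0362 t 4.325
tool shift [-0.001  -0.003   0.0022]
```

View pics/t2.png

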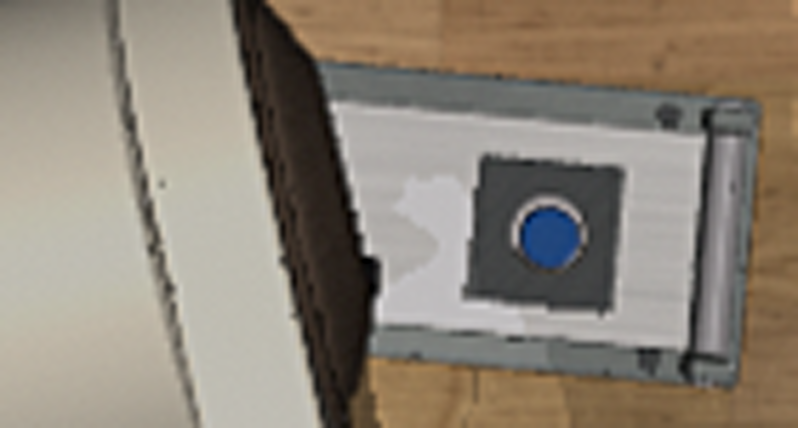

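The arm now hides the knob. The block and plug have moved about 6 px to the right in the crop (plug at 550,237), so the deck is rising with the knob. I'll keep turning.

>>> send_rows(linear=[[0,0,0],[0,0,0],[0,0,0],[0,0,0],[0,0,0],[0,0,0],[0,0,0],[0,0,0]], twist=[[0,0,0.8],[0,0,0.8],[0,0,0.8],[0,0,0.8],[0,0,0.8],[0,0,0.8],[0,0,0.7],[0,0,0.7]], gripper=[20,20,20,20,20,20,20,20])

```text
time: 5.38
ee_pos: [0.5283, 0.1139, 0.0902]
tcp_rot: [180.0, -0.1, 60.4]
wrist_force: [-8.4, 1.1, 14.0]
opening: 0.036
grasp_force: 70.7
```

>>> send_rows(linear=[[0,0,0],[0,0,0],[0,0,0],[0,0,0]], twist=[[0,0,0],[0,0,0],[0,0,0],[0,0,0]], gripper=[20,45,80,80])

```text
time: 5.88
ee_pos: [0.5287, 0.1135, 0.0881]
tcp_rot: [180.0, 0.0, 60.6]
wrist_force: [-0.5, -0.0, 0.3]
opening: 0.0681
grasp_force: 0.0
```

>>> send_rows(linear=[[0,0,-0.02],[0,0,-0.03],[0,0,-0.04],[0,0,-0.04],[0,0,-0.02],[-0.05,0.03,0],[-0.05,0.03,0],[0,0,0]], twist=[[0,0,0],[0,0,0],[0,0,0],[0,0,0],[0,0,0],[0,0,0],[0,0,0],[0,0,0]], gripper=[80,80,80,80,80,80,80,80])

```text
time: 6.88
ee_pos: [0.5317, -0.0062, 0.2382]
tcp_rot: [180.0, 0.0, 60.3]
wrist_force: [-1.2, 1.0, -0.0]
opening: 0.0687
grasp_force: 0.0
```

```bash
python3 -c "
from h import *
to([.514,-.0125,.2])
crop('top',175,190,140,75,5.7,'pics/t3.png')
crop('scene',160,165,135,125,4.8,'pics/s3.png')"
```

```text
pos [ 0.5317 -0.0062  0.2382] [1.7998e+02 3.0000e-02 6.0310e+01] q [ -0.6   2.3   6.5  94.2  -0.  119. ] F [-1.2  1.  -0. ] op 0.0687 t 6.875
tool shift [-0.0142 -0.0123  0.0382]
```

View pics/t3.png

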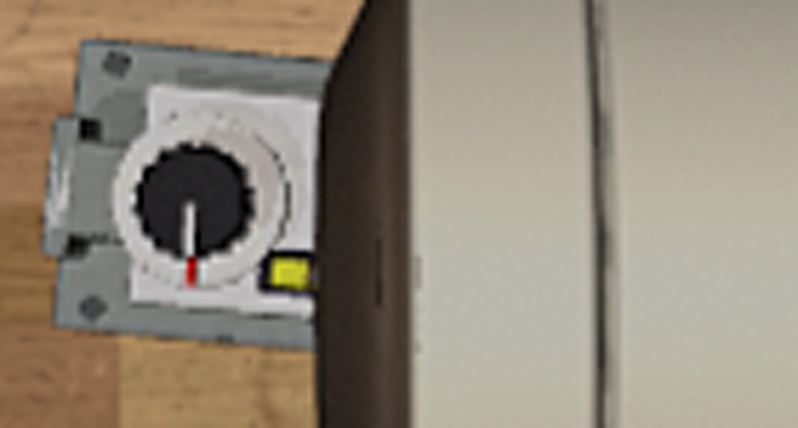

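White line at (190,200)–(190,258) points at the red mark (191,270), so the deck is level to within a few degrees of knob angle. Next I'll go over the plug.

>>> send_rows(linear=[[-0.0115,-0.0115,0],[0,0,0.03],[0,0,0.03],[0,0,0.03],[0,0,0.02],[0,0,0.011],[0,0,0],[0,0,0]], twist=[[0,0,0],[0,0,0],[0,0,0],[0,0,0],[0,0,0],[0,0,0],[0,0,0],[0,0,0]], gripper=[60,60,60,60,60,60,60,60], grip_force=20)

```text
time: 7.98
ee_pos: [0.5165, -0.007, 0.1182]
tcp_rot: [179.9, -0.0, 60.6]
wrist_force: [-0.1, -0.5, 0.9]
opening: 0.0511
grasp_force: 0.0
```

```bash
python3 -c "
from h import *
to([.516,-.0105,.117])
crop('scene',195,165,100,90,6.6,'pics/s4.png')"
```

```text
pos [ 0.5165 -0.007   0.1182] [ 1.7994e+02 -4.0000e-02  6.0600e+01] q [ -0.8  -0.3  -9.4  80.8   0.  118.6] F [-0.1 -0.5  0.9] op 0.0511 t 7.975
tool shift [-0.0033  0.0013  0.0012]
```

View pics/s4.png

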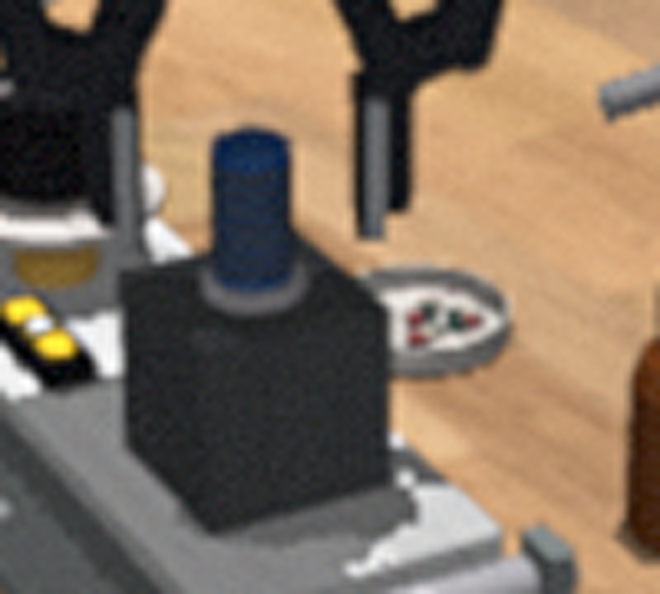

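The bubble sits mid-vial at about (38,325) in the crop. The plug (251) is centred between the pads (138 and 358). I'll correct the 3 mm offset and close gently.

>>> send_rows(linear=[[-0.0033,0.0005,0.001],[0,0,0],[0,0,0],[0,0,0],[0,0,0],[0,0,0],[0,0,0]], twist=[[0,0,0],[0,0,0],[0,0,0],[0,0,0],[0,0,0],[0,0,0],[0,0,0]], gripper=[50,40,30,20,5,5,5], grip_force=20)

```text
time: 8.9
ee_pos: [0.5149, -0.0105, 0.1164]
tcp_rot: [180.0, 0.0, 60.6]
wrist_force: [-1.3, 0.1, 3.4]
opening: 0.0193
grasp_force: 20.8
```

```bash
python3 -c "
from h import *
to([.516,-.0105,.117]);print(bot.get_obs()['torque'])"
```

```text
pos [ 0.5149 -0.0105  0.1164] [179.99   0.    60.57] q [ -1.2  -0.4  -9.7  80.7  -0.  118.3] F [-1.3  0.1  3.4] op 0.0193 t 8.9
tool shift [ 0.0005  0.001  -0.0006]
[-0.15357126  0.17998228 -0.03332232]
```

>>> send_rows(linear=[[0,0,0],[0,0,0],[0,0,-0.002],[0,0,-0.002],[0,0,-0.002],[0,0,-0.002],[0,0,0],[0,0,0]], twist=[[0,0,0],[0,0,0],[0,0,0],[0,0,0],[0,0,0],[0,0,0],[0,0,0],[0,0,0]], gripper=[5,5,5,5,5,5,5,5], grip_force=35)

```text
time: 9.9
ee_pos: [0.5149, -0.0104, 0.1242]
tcp_rot: [-180.0, 0.0, 60.6]
wrist_force: [0.9, -0.5, -1.1]
opening: 0.0192
grasp_force: 34.2
```

```bash
python3 -c "
from h import *
to([.516,-.0105,.117]);print(bot.get_obs()['torque'])"
```

```text
pos [ 0.5149 -0.0104  0.1242] [-180.      0.     60.57] q [ -1.2  -0.5  -8.9  81.6  -0.  118.3] F [ 0.9 -0.5 -1.1] op 0.0192 t 9.9
tool shift [0.0005 0.001  0.0072]
[-0.05834097 -0.04593446  0.01123112]
```

>>> send_rows(linear=[[0,0,-0.003],[0,0,-0.003],[0,0,-0.003],[0,0,-0.003],[0,0,-0.003],[0,0,-0.003],[0,0,-0.002],[0,0,0]], twist=[[0,0,0],[0,0,0],[0,0,0],[0,0,0],[0,0,0],[0,0,0],[0,0,0],[0,0,0]], gripper=[5,5,5,5,5,5,5,5])

```text
time: 10.9
ee_pos: [0.5149, -0.0104, 0.1444]
tcp_rot: [180.0, -0.0, 60.6]
wrist_force: [-0.3, -1.0, -1.7]
opening: 0.0188
grasp_force: 34.2
```

```bash
python3 -c "
from h import *
to([.515,-.0105,.1444]);print(bot.get_obs()['torque'])
crop('scene',195,155,100,90,6.6,'pics/s5.png')"
```

```text
pos [ 0.5149 -0.0104  0.1444] [ 1.7999e+02 -1.0000e-02  6.0570e+01] q [ -1.2  -0.6  -6.9  83.8   0.  118.3] F [-0.3 -1.  -1.7] op 0.0188 t 10.9
tool shift [-0.      0.0001  0.    ]
[ 0.00021046 -0.01317336  0.03902206]
```

View pics/s5.png

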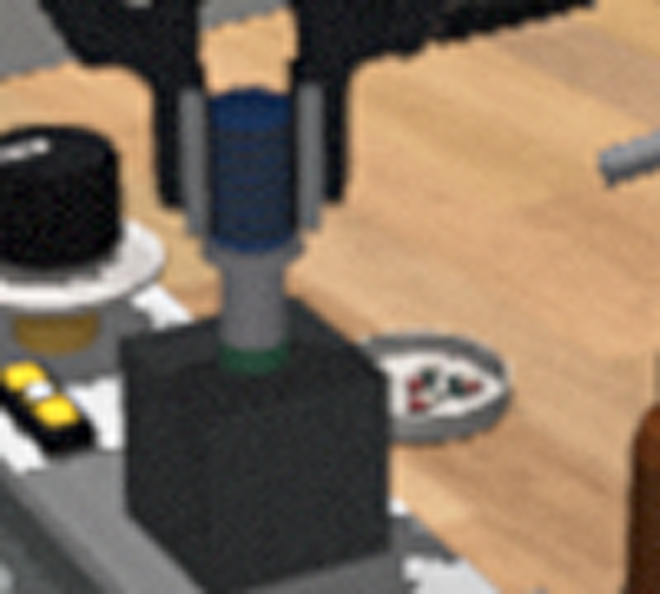

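The green band shows at (255,345–367), about 5–6 mm, so half the band is out. The plug is upright, the forces are tiny, and the bubble is still centred. Handing in.

>>> send_rows(linear=[[0,0,0],[0,0,0],[0,0,0],[0,0,0]], twist=[[0,0,0],[0,0,0],[0,0,0],[0,0,0]], gripper=[5,5,5,5])

```text
time: 11.45
ee_pos: [0.5149, -0.0104, 0.1442]
tcp_rot: [-180.0, 0.0, 60.6]
wrist_force: [0.5, -0.8, -2.3]
opening: 0.0191
grasp_force: 34.2
```

```bash
python3 -c "
from workcell import ticket
print(ticket.job_done())"
```

```text
the job is handed in; nothing more can be done
None
```

The job is handed in, with no verdict returned: the deck is level (line at the red mark, bubble centred), and the plug is drawn about 28 mm and held still with the block's top cutting about the middle of the green band.

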